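# Dispense one sample disc and slide it to its mark

## Robot

A 7-joint arm with a two-finger parallel gripper is mounted at the origin on a cart in front of the work surface, level with it; the furniture and walls round the work are solid. World frame = base frame: x ahead of the robot, y to its left, z up, the work surface at z = 0. Lengths are in m, angles in rad, forces in N, time in s.
With the tool pointing down it reaches from about 0.4 to 0.85 m from the base axis. Payload 4.5 kg.
Tool frame: the origin (TCP) lies between the finger pads; the fingertips stand 19 mm ahead of it and the grasp point (between the pads) is the TCP; z points along the fingers, y is the direction in which the jaws open and shut (so a half turn about z gives the same grasp; the last joint's range is limited). The gripper opens to 88 mm and grips with 3 to 60 N. Pads are 18 mm wide; open, the fingers measure 123 mm over their backs; the gripper's body (75 mm by 187 mm) begins 45 mm behind the grasp point.
Start: joints at [1.197, 0.689, -0.195, 1.565, 0.157, 0.902, -0.215], TCP at [0.248, -0.574, 0.231] pointing down, gripper open.
Joint ranges: [-3.01, 3.01], [-0.46, 2.08], [-1.47, 1.51], [0.13, 2.56], [-1, 4.14], [0.04, 2.09], [-2.66, 2.66]. Speed limits (rad/s): [2.57, 2.57, 3.14, 3.14, 3.14, 3.14, 3.14].

## Interface

Orientations are given as a unit quaternion [x, y, z, w].
In Python, from plant import status, snapshot, finish_job, cut_out, tip_of gives the robot as it stands. The module is installed in compiled form; this text tells all that it offers.
- The arm moves only by the tool carry_out, never from a script. Its arguments are lists of equal length, an entry for each row: "linear": the shift along the world's x, y, z in m, a list of three; "roll": the turn about the world's z in rad. A call has 1 to 8 rows; each row is the pose to reach, as a shift and turn from the pose measured when the call began; what a row does not reach only later rows make up. A row lasts 1/12 s, in which the tool goes at most 41.7 mm and 7.16 degrees, less where a joint would pass 70% of its speed; a pose out of reach is approached as far as the arm can. A call with a gripper value outside its range is refused whole. "gripper" is the opening, from 0 (shut) to 1 (fully open), set as the call begins (left out, the last holds). The fingers move at their own pace and stop on an object; "grip_force" is the grip in N (left out, the last holds). Time passes only in rows, so rows that repeat a pose let the fingers close. It gives the time, the measured TCP pose, the force and the opening at its end, in the units of the state.
- status.get_state(): the state, without advancing time (a new reading comes with each control period).
- snapshot(name): name is "scene" or "top" or "wrist"; returns a dict with "img" (480x640x3 uint8, red, green, blue), "range_z" (480x640 float32, m along the optical axis (not along the pixel's ray), 0 where there is no reading), "fx", "fy", "cx", "cy" (pixels), "world_from_camera" (4x4, takes a point from camera to world coordinates). Camera axes: x right, y down, z forward; pixel columns grow to the right and rows downward; lengths in m; the calibration is good to about 2 mm. The wrist camera is an equidistant fisheye: a pixel r from the principal point sees the ray r / f radians off the axis. A picture is of the moment at which its call begins.
- finish_job(): hands the job in, once; it reports no verdict.
Trained networks look in a picture, given as the dict that the camera call returned (one of the last four; its "shot" number tells which), for a name from the list of things; names that differ only in an ending like _2 or _b are one class to them, and where a whole thing is asked for, a point or a joint stands for the part that bears it (a point fixed in the world has none). Each returns a list of dicts, best first, with "confidence" (0 to 1); they miss things now and then, are a little off and sometimes report something else, mostly with a low value. They report only what shows in the picture. A call takes as long as a camera call. They do not tell look-alikes from the thing itself.
- cut_out(picture, query): "region" (480x640 bool, what is visible of it) and "pixel" ([column, row] in pixels, amid what is visible of it).
- tip_of(picture, query): "pixel" ([column, row] in pixels: a listed point, or the origin of a listed thing).
The state is a dict: "clock": time; "q": joint angles; "qd": joint speeds; "joint_torque": joint torques, N m; "tool_pos": TCP position; "eef_rot": TCP orientation; "contact_force": force on the tool from outside, world axes, zero at the start; "moment": the same for the moment, N m; "opening": opening from 0.0 (shut) to 1.0 (fully open).
Only numpy, scipy, OpenCV 4.12 (cv2) and the standard library are available. Lean on these libraries where they do the work, as an engineer would, in place of code of your own. Each camera call takes 0.05 s, during which the arm holds its last target.

## Task

Push the black plunger of the disc feeder all the way down once with the fingertips and let it come back up, so that a single metal disc slides out at the foot of the magazine. Then push that disc aside over the worktop with a fingertip until it lies wholly on the round label (not the square one), and take the hand away. Do not lift the disc; the other three discs stay in the magazine, and the feeder is pressed only once; leave the tape roll, the slotted weight and the marker where they are.

Things in the scene. Friction and masses are not known exactly. Their poses are not given: they have to be found in the camera images.
- feeder: Fixed disc feeder standing on the worktop. Origin on the worktop under the centre of the upright aluminium magazine (42 x 42 mm, 58 mm high, with a slot in front). Its x axis points from the magazine to the grey housing behind it (x from 21 to 95 mm, 48 mm wide, 58 mm high; low foot flanges reach 39 mm to each side), z is up. Discs come out at the foot of the magazine in its -x direction.
- plunger_top (a point): Centre of the top of the black round plunger knob (34 mm across, 12 mm thick) above the housing, 62 mm behind the magazine's centre; 96 mm above the worktop when up. It moves straight down.
- plunger (a joint): Travel of the plunger in m: 0 up, 0.022 fully down at its hard stop. A spring pushes it up again (about 3 N at the top, 6 N at the bottom; moving the disc adds 1 to 3 N). Through a hidden crank it drives a pusher blade about twice as far under the stack: the lowest disc comes out only when the plunger goes practically all the way down, and when the plunger is back up the next disc drops down, so each full press brings out one disc.
- exit_point (a point): Point on the worktop, 43 mm in front of the magazine's centre, about where the middle of the disc lies after it has come out (a few mm more or less). It is 22 mm in front of the magazine's front face.
- disc0: Loose aluminium disc, 32 mm across, 12 mm thick, about 20 g, at first the lowest in the magazine: the one that comes out. Origin at the centre of its underside, z its axis. It slides on the bare worktop.
- disc1: Like disc0, at first the second from below; stays in the magazine (drops to the bottom). Origin at the centre of its underside.
- disc2: Like disc0, at first the third from below; stays in the magazine.
- disc3: Like disc0, at first the topmost; stays in the magazine.
- round_label: Round white paper label 84 mm across, stuck flat on the worktop to one side of the feeder's exit, left or right; origin at its centre. It has no height to catch on.
- square_label: Square white paper label 80 x 80 mm, stuck flat on the worktop on the other side; origin at its centre. Not to be used.
- tape: Loose roll of masking tape lying flat, 82 mm across, 24 mm high, origin at the centre of its underside; a bystander beside the feeder.
- weight: Loose slotted steel weight, 63 mm across, 36 mm high, origin at the centre of its underside; a bystander beside the feeder.
- marker: Loose marker pen, 135 mm long along its y axis, 20 mm high, origin at the centre of its underside; a bystander in front of the feeder's exit, on the robot's side.
There are look-alikes about, which are no part of the job. Of the things like the feeder, leave any that is blue; of the rest the smaller one is meant.

How it is judged:
By the outcome, as a careful person would: the job done as asked, in the order asked, and still so for the second after the job is handed in, with the robot touching nothing.
It also fails if it takes over 48 s, if anything falls off the work surface, if the arm or the gripper's body presses on something with over 40 N, if the wrist force passes 120 N, or if a joint passes its speed limit or range.

## Working session

There is one attempt and no reset: what is moved stays moved. The work goes in short steps, Python scripts to look and compute and a tool call to move; the robot and the scene stay as the last step left them, time stands still between calls to the robot, and variables do not carry over. Pictures are saved under pics/ and viewed, and the job is handed in when it is done.

Besides the shell and the picture viewer there is one more tool, called after ">>>" as a command line: name --pt "numbers of a row" for each row, then --argument value for the rest. carry_out: Moves the arm, as the interface text tells. Its arguments: {"type":"object","properties":{"linear":{"type":"array"},"roll":{"type":"array"},"gripper":{"type":"number"},"grip_force":{"type":"number"}},"required":["linear","roll"]}

```bash
mkdir -p pics
cat > h.py <<'E'
import numpy as np, cv2
from plant import status, snapshot, finish_job, cut_out, tip_of
def save(n,img,s=1): cv2.imwrite('pics/'+n+'.png',cv2.cvtColor(cv2.resize(img,None,fx=s,fy=s,interpolation=cv2.INTER_CUBIC) if s!=1 else img,cv2.COLOR_RGB2BGR))
def w(s,u,v,z=None):
    T=np.array(s['world_from_camera']); r=np.array([(u-s['cx'])/s['fx'],(v-s['cy'])/s['fy'],1])
    if z is None:
        iu,iv=int(round(u)),int(round(v)); p=s['range_z'][max(0,iv-2):iv+3,max(0,iu-2):iu+3]; p=p[p>0]
        if len(p)==0: return None
        return T[:3,:3]@(r*np.median(p))+T[:3,3]
    d=T[:3,:3]@r; return T[:3,3]+d*(z-T[2,3])/d[2]
E
python3 - <<'E'
from h import *
st=status.get_state(); print(st)
for n in ['scene','top','wrist']:
    s=snapshot(n); save(n+'0',s['img']); print(n,s['fx'],s['cx'],s['cy'],np.round(s['world_from_camera'],3).tolist())
    for q in ['feeder','plunger_top','exit_point','round_label','square_label','tape','weight','marker']:
        for f in (tip_of,cut_out):
            try:
                for r in f(s,q)[:4]:
                    u,v=r['pixel']; p=w(s,u,v) if n!='wrist' else None
                    print(q,f.__name__,round(r['confidence'],2),np.round([u,v],1),None if p is None else np.round(p,3), r['region'].sum() if 'region' in r else '')
            except Exception as e: print(q,f.__name__,'err',e)
E
```

```text
{'clock': 0.0, 'q': array([ 1.19678248,  0.68994784, -0.19450728,  1.56632033,  0.15733001,
        0.9024977 , -0.21510205]), 'qd': array([ 4.49884593e-04, -1.16261565e-04, -1.45113198e-03, -7.47235749e-05,
        1.56211731e-03,  1.16655651e-03,  8.48902304e-04]), 'joint_torque': array([ 1.15625435e-04, -5.27573669e+01, -1.26686431e+00, -1.53435141e+01,
       -5.25362988e-02,  6.56232121e-03,  1.76056801e-04]), 'tool_pos': array([ 0.24757107, -0.573191  ,  0.23063875]), 'eef_rot': array([ 9.79273122e-01,  2.02542246e-01, -2.57502990e-04, -8.51539645e-04]), 'contact_force': array([ 0.19403542, -1.57840368, -0.73394621]), 'moment': array([-0.01688683,  0.01432954,  0.01372868]), 'opening': 1.0038658992728553}
scene 462.36679081533146 316.88476464730564 247.3137241076668 [[0.98, 0.121, -0.159, 0.694], [0.2, -0.628, 0.752, -0.809], [-0.009, -0.768, -0.64, 0.748], [0.0, 0.0, 0.0, 1.0]]
feeder call 0.75 [392.6 291.6] [ 0.707 -0.082  0.03 ] 
feeder call 0.73 [323.1 268.4] [ 0.542 -0.02   0.014] 
feeder call 0.66 [377.4 379.5] [ 0.697 -0.301  0.017] 
feeder call 0.78 [340.2 259.2] [ 0.58
[... 3066 characters left out ...]
 -0.144  0.002] 1408
square_label call 0.91 [226.7 272.8] [0.483 0.14  0.001] 
square_label call 0.95 [222.5 271.6] [ 0.486  0.148 -0.   ] 1612
tape call 0.61 [371.7 218.9] [ 0.593 -0.152 -0.   ] 
tape call 0.59 [299.2 245.8] [ 0.529 -0.005  0.048] 
tape call 0.68 [370.2 226.5] [ 0.576 -0.148  0.002] 871
weight call 0.96 [237.1 212.4] [0.598 0.117 0.036] 
weight call 0.75 [238.6 211.8] [0.599 0.114 0.037] 811
marker call 0.86 [280.6 314.2] [0.4   0.032 0.017] 
marker call 0.75 [277.2 314.9] [0.398 0.038 0.017] 566
wrist 371.64829954431775 315.9195818231125 235.8030011414128 [[0.397, -0.887, -0.235, 0.308], [-0.918, -0.383, -0.103, -0.547], [0.001, 0.256, -0.967, 0.385], [0.0, 0.0, 0.0, 1.0]]
```

View pics/top0.png

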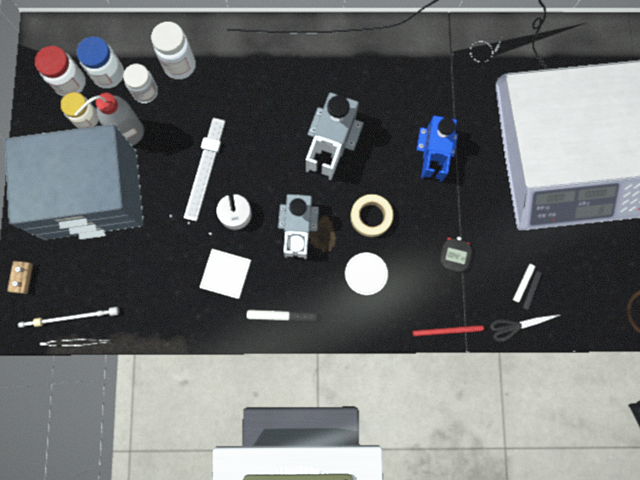

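View pics/scene0.png

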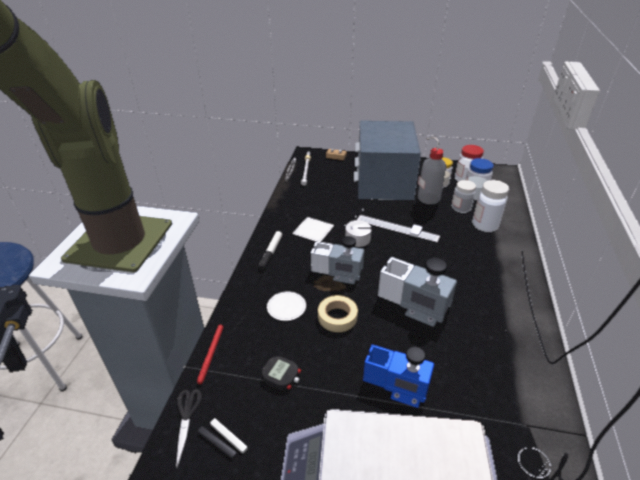

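Three candidates in the top view: a large grey feeder (335,130), a small grey one (297,225) and a blue one (438,145). The blue one is excluded, and the smaller grey one, with its knob at z≈0.096, fits. I'll check it in an enlarged crop and measure it.

Run:
```python
from h import *
s=snapshot('top'); c=s['img'][170:350,200:440]; save('topcrop',c,3)
T=np.array(s['world_from_camera'])
vv,uu=np.mgrid[0:480,0:640]; Z=s['range_z']
P=np.stack([(uu-s['cx'])/s['fx']*Z,(vv-s['cy'])/s['fy']*Z,Z],-1)@T[:3,:3].T+T[:3,3]
def near(c,r): return (np.hypot(P[...,0]-c[0],P[...,1]-c[1])<r)&(Z>0)
def rep(n,m,rect=True):
    m=m&(Z>0); q=P[m]; r=cv2.minAreaRect(q[:,:2].astype(np.float32)*1000)
    print(n,m.sum(),'mean',q.mean(0).round(4),'rect',np.round(r[0],1),np.round(r[1],1),round(r[2],1), 'circ',np.round(cv2.minEnclosingCircle(q[:,:2].astype(np.float32)*1000)[0],1))
rep('knob',near((.596,.003),.03)&(P[...,2]>.085))
rep('body',near((.57,.0),.1)&(P[...,2]>.05)&(P[...,2]<.066)&(abs(P[...,1])<.05))
rep('weight',near((.6,.117),.06)&(P[...,2]>.025)&(P[...,2]<.045))
rep('tape',near((.59,-.15),.07)&(P[...,2]>.015)&(P[...,2]<.035))
rep('marker',near((.4,.03),.1)&(P[...,2]>.006)&(P[...,2]<.03))
g=s['img'].min(2)>150
rep('round',near((.486,-.142),.07)&g&(P[...,2]<.012))
rep('square',near((.486,.145),.08)&g&(P[...,2]<.012))
s2=snapshot('scene')
save('scenecrop',s2['img'][200:350,230:430],4)
T=np.array(s2['world_from_camera']);Z=s2['range_z']
P=np.stack([(uu-s2['cx'])/s2['fx']*Z,(vv-s2['cy'])/s2['fy']*Z,Z],-1)@T[:3,:3].T+T[:3,3]
print('scene');rep('knob',near((.596,.003),.03)&(P[...,2]>.085))
rep('body',near((.57,.0),.1)&(P[...,2]>.05)&(P[...,2]<.066)&(abs(P[...,1])<.05))
rep('tape',near((.59,-.15),.07)&(P[...,2]>.015)&(P[...,2]<.035))
rep('weight',near((.6,.117),.06)&(P[...,2]>.025)&(P[...,2]<.045))
rep('marker',near((.4,.03),.1)&(P[...,2]>.006)&(P[...,2]<.03))
rep('round',near((.486,-.142),.07)&(s2['img'].min(2)>150)&(P[...,2]<.012))
```

```text
knob 255 mean [ 0.5947 -0.0021  0.0957] rect [595.2  -2.3] [33.3 32. ] 0.1 circ [595.4  -1.8]
body 875 mean [ 5.732e-01 -3.000e-04  5.760e-02] rect [5.709e+02 1.000e-01] [ 47.9 116.8] 86.0 circ [ 5.708e+02 -5.000e-01]
weight 747 mean [0.6007 0.1253 0.0358] rect [603.  125.8] [62.4 63. ] 0.9 circ [603.3 126.2]
tape 834 mean [ 0.596  -0.1482  0.0237] rect [ 596.4 -148.3] [81.  81.4] 27.2 circ [ 597.2 -147.8]
marker 667 mean [0.399  0.0296 0.0155] rect [420.8  17. ] [187.3 144.9] 53.2 circ [406.8  28.1]
round 1441 mean [ 0.4811 -0.1374  0.0008] rect [ 482.  -137.6] [84.3 85.4] 88.9 circ [ 481.6 -137.6]
square 1688 mean [0.4824 0.1436 0.0008] rect [482.7 143.6] [83.4 82.4] 73.4 circ [482.4 143.2]
scene
knob 146 mean [ 0.5958 -0.0071  0.093 ] rect [594.8  -5. ] [31.2 33.1] 47.9 circ [593.6  -4.9]
body 593 mean [ 0.5778 -0.0067  0.0559] rect [570.1  -2.9] [ 50.3 116.4] 86.1 circ [570.1  -0.6]
tape 680 mean [ 0.5971 -0.1534  0.0218] rect [ 596.6 -150.4] [81.1 82.2] 41.6 circ [ 596.8 -149.8]
weight 365 mean [0.6038 0.12   0.033 ] rect [604.1 123.1] [61.  64.6] 8.7 circ [603.7 123.9]
marker 265 mean [0.3993 0.02   0.0139] rect [397.6  28.2] [139.3  18.7] 87.8 circ [397.9  28.2]
round 873 mean [ 0.4816 -0.1384 -0.0007] rect [ 480.8 -137.4] [84.1 84.2] 12.4 circ [ 481.4 -137.5]
```

View pics/topcrop.png

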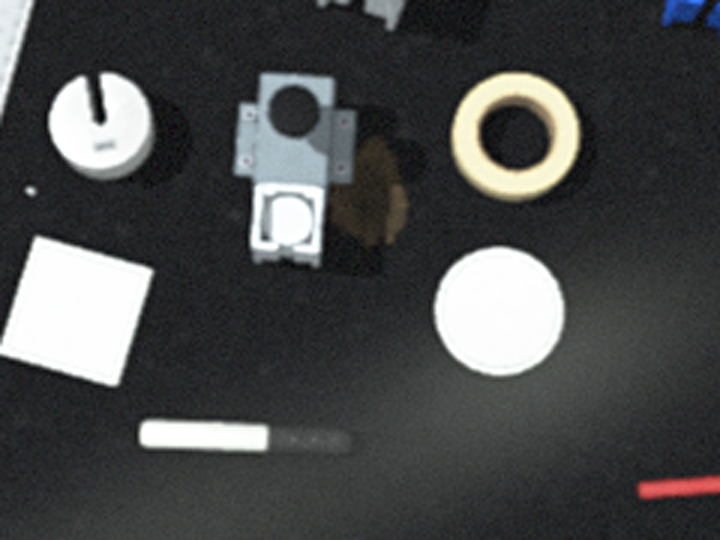

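View pics/scenecrop.png

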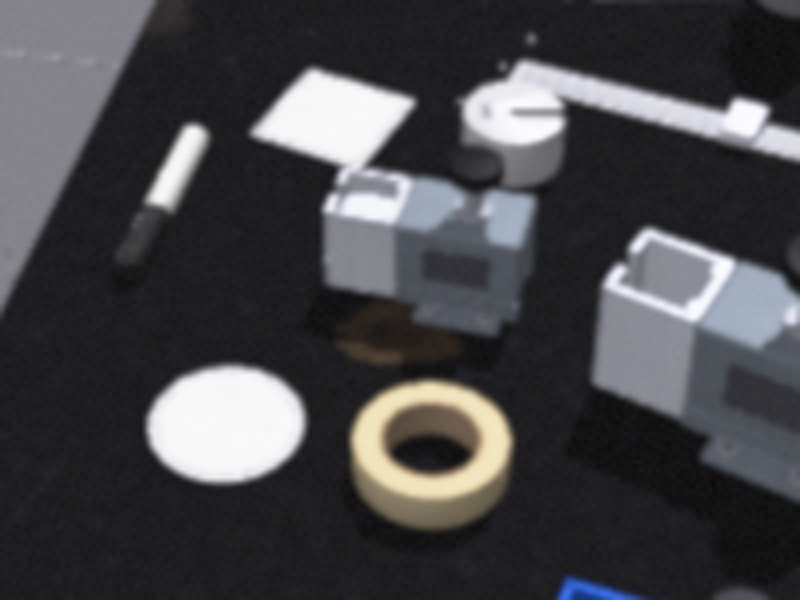

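>>> carry_out --pt "0.348 0.572 0.0" --pt "0.348 0.572 0.0" --pt "0.348 0.572 0.0" --pt "0.348 0.572 0.0" --pt "0.348 0.572 0.0" --pt "0.348 0.572 0.0" --pt "0.348 0.572 0.0" --pt "0.348 0.572 0.0" --roll '[-0.475, -0.475, -0.475, -0.475, -0.475, -0.475, -0.475, -0.475]' --gripper 0 --grip_force 10

```text
clock: 3.32
tool_pos: [0.422, -0.2872, 0.2317]
eef_rot: [0.999, -0.034, 0.0, 0.0]
contact_force: [1.1, 0.4, 0.2]
opening: 0.42
```

>>> carry_out --pt "0.174 0.2857 0.0" --pt "0.174 0.2857 0.0" --pt "0.174 0.2857 0.0" --pt "0.174 0.2857 0.0" --pt "0.174 0.2857 0.0" --pt "0.174 0.2857 0.0" --pt "0.174 0.2857 0.0" --pt "0.174 0.2857 0.0" --roll '[0, 0, 0, 0, 0, 0, 0, 0]'

```text
clock: 3.98
tool_pos: [0.5952, -0.0021, 0.2319]
eef_rot: [0.999, -0.033, 0.0, 0.0]
contact_force: [0.5, 0.2, 0.3]
opening: 0.004
```

>>> carry_out --pt "0.0 0.0 -0.03" --pt "0.0 0.0 -0.06" --pt "0.0 0.0 -0.09" --pt "0.0 0.0 -0.09" --roll '[0, 0, 0, 0]'

```text
clock: 4.32
tool_pos: [0.5913, -0.0015, 0.1368]
eef_rot: [0.999, -0.033, -0.005, 0.001]
contact_force: [-1.2, -0.6, -0.1]
opening: 0.004
```

Run:
```python
from h import *
st=status.get_state(); print(st['tool_pos'],st['eef_rot'])
s=snapshot('scene'); save('s1',s['img'][150:350,230:480],3)
s=snapshot('top'); save('t1',s['img'][130:330,180:430],3)
```

```text
[ 0.59126798 -0.00154389  0.13681684] [ 9.99450689e-01 -3.27924476e-02 -4.76649459e-03  5.05796442e-04]
```

View pics/s1.png

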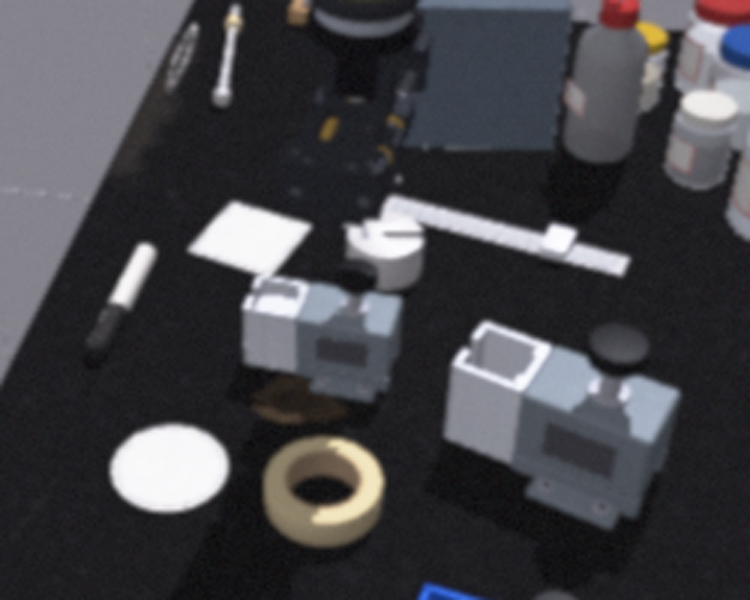

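>>> carry_out --pt "0.004 0.0 -0.01" --pt "0.004 0.0 -0.017" --pt "0.004 0.0 -0.022" --pt "0.004 0.0 -0.027" --pt "0.004 0.0 -0.032" --roll '[0, 0, 0, 0, 0]'

```text
clock: 4.83
tool_pos: [0.599, -0.0022, 0.1097]
eef_rot: [0.999, -0.034, -0.0, 0.0]
contact_force: [-0.4, 0.5, -0.9]
opening: 0.006
```

Run:
```python
from h import *
st=status.get_state(); print(st['tool_pos'],st['contact_force'])
s=snapshot('scene'); 
im=cv2.convertScaleAbs(s['img'][190:310,280:420],alpha=2,beta=30);save('s2',im,5)
st=status.get_state(); print(st['tool_pos'],st['contact_force'])
```

```text
[ 0.59902391 -0.00224538  0.10965192] [-0.40988367  0.492631   -0.89165191]
[ 0.59828206 -0.00218935  0.10860362] [-0.95202626 -0.04221751  0.06198519]
```

View pics/s2.png

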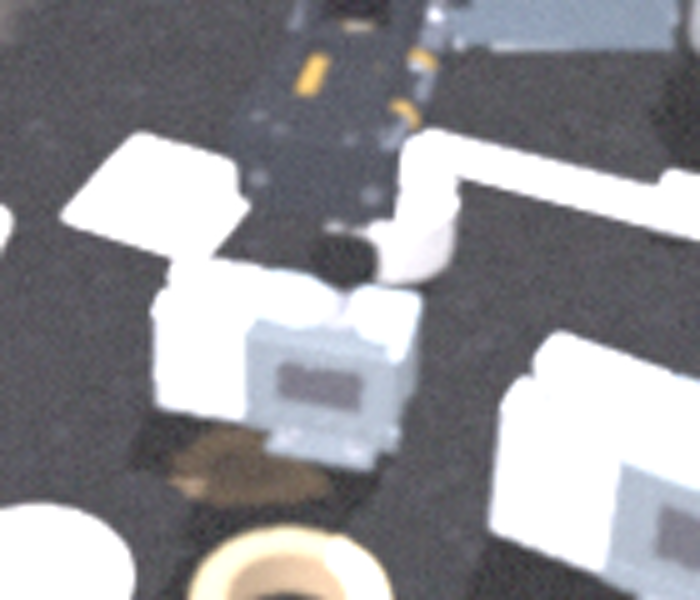

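>>> carry_out --pt "-0.003 0.0 -0.004" --pt "-0.003 0.0 -0.005" --pt "-0.003 0.0 -0.005" --roll '[0, 0, 0]'

```text
clock: 5.13
tool_pos: [0.5947, -0.0022, 0.1033]
eef_rot: [0.999, -0.033, -0.002, 0.0]
contact_force: [0.3, 0.1, 0.3]
opening: 0.002
```

Run:
```python
from h import *
st=status.get_state(); print(st['tool_pos'],st['contact_force'])
s=snapshot('scene'); 
im=cv2.convertScaleAbs(s['img'][190:310,280:420],alpha=2,beta=30);save('s3',im,5)
s=snapshot('wrist'); save('w3',s['img'])
```

```text
[ 0.59471351 -0.00222658  0.1032568 ] [0.25437006 0.13017887 0.28805226]
```

View pics/s3.png

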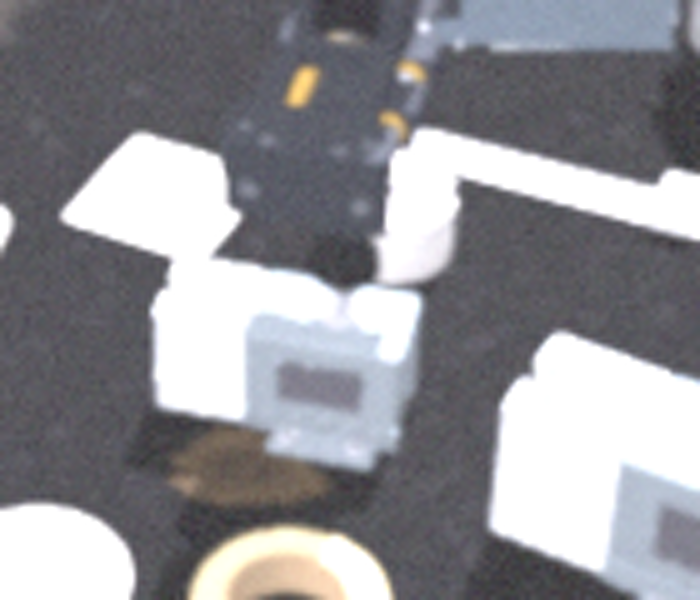

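View pics/w3.png

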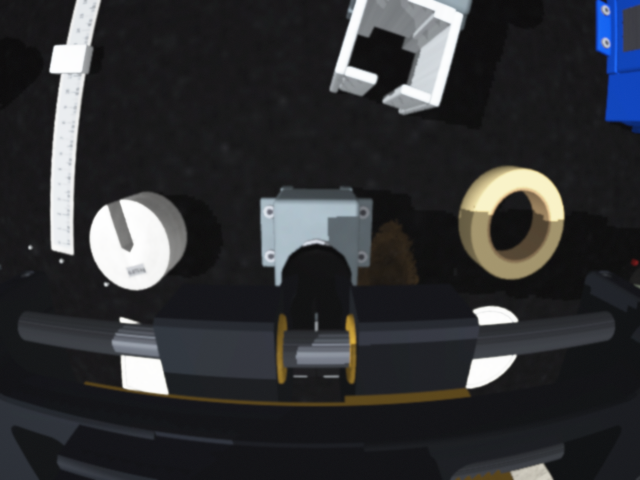

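```bash
cat >> h.py <<'E'
def fproj(s,p):
    T=np.linalg.inv(np.array(s['world_from_camera'])); c=T[:3,:3]@np.array(p)+T[:3,3]
    th=np.arctan2(np.hypot(c[0],c[1]),c[2]); ph=np.arctan2(c[1],c[0])
    return np.round([s['cx']+s['fx']*th*np.cos(ph),s['cy']+s['fy']*th*np.sin(ph)],1)
E
python3 - <<'E'
from h import *
st=status.get_state(); p=st['tool_pos']
s=snapshot('wrist'); 
print(p,st['contact_force'])
for dz in (.045,0,-.019): print(dz,fproj(s,p+[0,0,dz]))
for x in (.579,.596,.613): print('knob',x,fproj(s,[x,-.002,.096]),fproj(s,[x,-.002,.084]))
save('w4',cv2.convertScaleAbs(s['img'][180:420,200:440],alpha=2.5,beta=20),2.5)
for v in range(230,400,10): print(v,s['range_z'][v,318].round(3),end=' ')
E
```

```text
[ 0.59536507 -0.00218132  0.10372777] [-0.40301542  0.92939116  0.21413992]
0.045 [317.1 343.1]
0 [316.7 290.5]
-0.019 [316.6 275.3]
knob 0.579 [318.5 315.1] [318.4 304.5]
knob 0.596 [316.2 282.7] [316.1 273.6]
knob 0.613 [313.7 247.9] [313.8 240.7]
230 0.205 240 0.204 250 0.169 260 0.169 270 0.172 280 0.154 290 0.142 300 0.136 310 0.138 320 0.138 330 0.112 340 0.074 350 0.074 360 0.073 370 0.116 380 0.3 390 0.3
```

View pics/w4.png

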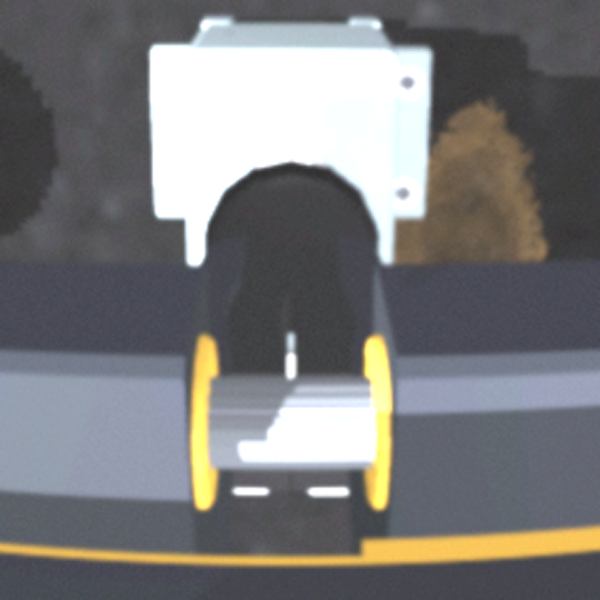

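```bash
cat >> h.py <<'E'
def fw(s,u,v):
    a=np.array([(u-s['cx'])/s['fx'],(v-s['cy'])/s['fy']]); th=np.hypot(*a); ph=np.arctan2(a[1],a[0])
    z=float(s['range_z'][int(v),int(u)]); r=np.array([np.tan(th)*np.cos(ph),np.tan(th)*np.sin(ph),1])*z
    T=np.array(s['world_from_camera']); return (T[:3,:3]@r+T[:3,3]).round(4)
E
python3 - <<'E'
from h import *
s=snapshot('wrist'); print(status.get_state()['tool_pos'],status.get_state()['contact_force'])
for v in range(236,330,6): print(v,[fw(s,u,v).tolist() for u in (318,)])
for u in (290,300,340,346): print(u,[fw(s,u,v).tolist() for v in (262,272,280)])
E
```

```text
[ 0.59555799 -0.00221287  0.1038793 ] [-0.01142995  0.40979192 -0.15489838]
236 [[0.6086, -0.0039, 0.0587]]
242 [[0.6057, -0.0037, 0.0605]]
248 [[0.612, -0.0039, 0.093]]
254 [[0.6104, -0.0038, 0.0971]]
260 [[0.607, -0.0036, 0.0954]]
266 [[0.604, -0.0034, 0.0952]]
272 [[0.6013, -0.0032, 0.0958]]
278 [[0.6044, -0.0033, 0.1113]]
284 [[0.6047, -0.0033, 0.1185]]
290 [[0.6047, -0.0032, 0.1248]]
296 [[0.6043, -0.0032, 0.1296]]
302 [[0.6029, -0.0031, 0.1318]]
308 [[0.6004, -0.0029, 0.1317]]
314 [[0.5974, -0.0027, 0.1308]]
320 [[0.5948, -0.0025, 0.1308]]
326 [[0.6046, -0.003, 0.1535]]
290 [[0.6067, 0.0094, 0.0947], [0.6022, 0.0097, 0.0959], [0.6065, 0.008, 0.1171]]
300 [[0.6069, 0.0047, 0.0962], [0.6022, 0.0051, 0.0967], [0.6055, 0.0041, 0.1151]]
340 [[0.6053, -0.0136, 0.0951], [0.6009, -0.0133, 0.0966], [0.6056, -0.0122, 0.1182]]
346 [[0.6044, -0.0165, 0.0932], [0.6005, -0.0161, 0.0961], [0.6056, -0.0145, 0.1186]]
```

>>> carry_out --pt "0.0 0.0 -0.003" --pt "0.0 0.0 -0.003" --pt "0.0 0.0 -0.003" --roll '[0, 0, 0]'

```text
clock: 5.58
tool_pos: [0.5955, -0.0022, 0.1008]
eef_rot: [0.999, -0.033, -0.001, 0.0]
contact_force: [-0.8, -0.4, -0.2]
opening: 0.006
```

>>> carry_out --pt "0.0 0.0 -0.003" --pt "0.0 0.0 -0.003" --pt "0.0 0.0 -0.003" --roll '[0, 0, 0]'

```text
clock: 5.83
tool_pos: [0.5953, -0.0022, 0.0975]
eef_rot: [0.999, -0.033, -0.001, 0.0]
contact_force: [0.2, -0.5, 0.5]
opening: 0.008
```

Run:
```python
from h import *
s=snapshot('wrist'); print(status.get_state()['tool_pos'],status.get_state()['contact_force'])
for v in range(242,300,3): print(v,[fw(s,u,v).tolist() for u in (318,)])
```

```text
[ 0.59537012 -0.00217213  0.09761186] [0.15795758 0.16527762 0.54103822]
242 [[0.6067, -0.0037, 0.0586]]
245 [[0.6057, -0.0037, 0.061]]
248 [[0.6123, -0.0039, 0.0884]]
251 [[0.6122, -0.0039, 0.0928]]
254 [[0.6115, -0.0038, 0.0948]]
257 [[0.6101, -0.0037, 0.0949]]
260 [[0.609, -0.0036, 0.0957]]
263 [[0.6077, -0.0036, 0.0958]]
266 [[0.6063, -0.0035, 0.096]]
269 [[0.605, -0.0034, 0.0962]]
272 [[0.6032, -0.0033, 0.0951]]
275 [[0.602, -0.0032, 0.0958]]
278 [[0.6039, -0.0033, 0.1041]]
281 [[0.6047, -0.0033, 0.1096]]
284 [[0.6051, -0.0033, 0.1139]]
287 [[0.6045, -0.0032, 0.1154]]
290 [[0.6042, -0.0032, 0.1177]]
293 [[0.6042, -0.0032, 0.1206]]
296 [[0.6044, -0.0032, 0.1238]]
299 [[0.6035, -0.0031, 0.1245]]
```

>>> carry_out --pt "0.0 0.0 -0.003" --pt "0.0 0.0 -0.003" --pt "0.0 0.0 -0.003" --roll '[0, 0, 0]'

```text
clock: 6.13
tool_pos: [0.5952, -0.0022, 0.0944]
eef_rot: [0.999, -0.033, -0.001, 0.0]
contact_force: [0.4, -0.2, -0.6]
opening: 0.005
```

>>> carry_out --pt "0.0 0.0 -0.003" --pt "0.0 0.0 -0.003" --pt "0.0 0.0 -0.003" --roll '[0, 0, 0]'

```text
clock: 6.38
tool_pos: [0.595, -0.0022, 0.0912]
eef_rot: [0.999, -0.033, -0.001, 0.0]
contact_force: [-0.1, -0.2, 0.3]
opening: 0.005
```

Run:
```python
from h import *
s=snapshot('wrist'); print(status.get_state()['tool_pos'],status.get_state()['contact_force'])
for v in range(242,300,3): print(v,[fw(s,u,v).tolist() for u in (300,318,335)])
save('w5',cv2.convertScaleAbs(s['img'][200:350,220:420],alpha=3.5,beta=20),4)
s=snapshot('scene'); 
im=cv2.convertScaleAbs(s['img'][220:280,310:390],alpha=3,beta=30);save('s5',im,8)
```

```text
[ 0.59514962 -0.00217486  0.09128613] [-0.32250868 -0.43015143  0.07371725]
242 [[0.6087, 0.0055, 0.058], [0.6078, -0.0038, 0.0571], [0.6072, -0.0127, 0.0573]]
245 [[0.6072, 0.0057, 0.0584], [0.6071, -0.0037, 0.0602], [0.6055, -0.0126, 0.0569]]
248 [[0.6056, 0.0058, 0.0588], [0.6056, -0.0036, 0.0609], [0.6039, -0.0125, 0.0573]]
251 [[0.6037, 0.0059, 0.0579], [0.6123, -0.0039, 0.0874], [0.6026, -0.0124, 0.0581]]
254 [[0.612, 0.004, 0.0891], [0.6125, -0.0039, 0.0924], [0.6008, -0.0123, 0.0576]]
257 [[0.6115, 0.004, 0.0918], [0.6117, -0.0038, 0.0942], [0.6093, -0.0112, 0.0883]]
260 [[0.6113, 0.0039, 0.0952], [0.6111, -0.0037, 0.0961], [0.6095, -0.011, 0.0929]]
263 [[0.6094, 0.0041, 0.0936], [0.6094, -0.0036, 0.0951], [0.6088, -0.0109, 0.0947]]
266 [[0.6086, 0.0041, 0.0953], [0.6087, -0.0036, 0.0968], [0.6073, -0.0108, 0.0945]]
269 [[0.6074, 0.0042, 0.0957], [0.6067, -0.0035, 0.0952], [0.6066, -0.0107, 0.0964]]
272 [[0.6059, 0.0043, 0.0952], [0.6056, -0.0034, 0.0958], [0.6051, -0.0106, 0.0958]]
275 [[0.6048, 0.0043, 0.096], [0.6043, -0.0033, 0.0961], [0.6054, -0.0104, 0.1001]]
278 [[0.6042, 0.0043, 0.0981], [0.6045, -0.0033, 0.1002], [0.6052, -0.0103, 0.103]]
281 [[0.6051, 0.004, 0.1036], [0.6041, -0.0033, 0.1023], [0.6054, -0.0101, 0.1068]]
284 [[0.6046, 0.004, 0.1057], [0.6046, -0.0033, 0.1069], [0.6042, -0.01, 0.1069]]
287 [[0.6046, 0.0039, 0.1089], [0.6042, -0.0032, 0.109], [0.6037, -0.0099, 0.1089]]
290 [[0.6045, 0.0038, 0.1115], [0.6042, -0.0032, 0.1119], [0.6038, -0.0097, 0.1122]]
293 [[0.6048, 0.0036, 0.1151], [0.6045, -0.0032, 0.1155], [0.6035, -0.0096, 0.1142]]
296 [[0.6049, 0.0035, 0.1183], [0.6039, -0.0031, 0.1169], [0.6041, -0.0094, 0.1185]]
299 [[0.6047, 0.0034, 0.1203], [0.6037, -0.0031, 0.1191], [0.6045, -0.0093, 0.1218]]
```

View pics/w5.png

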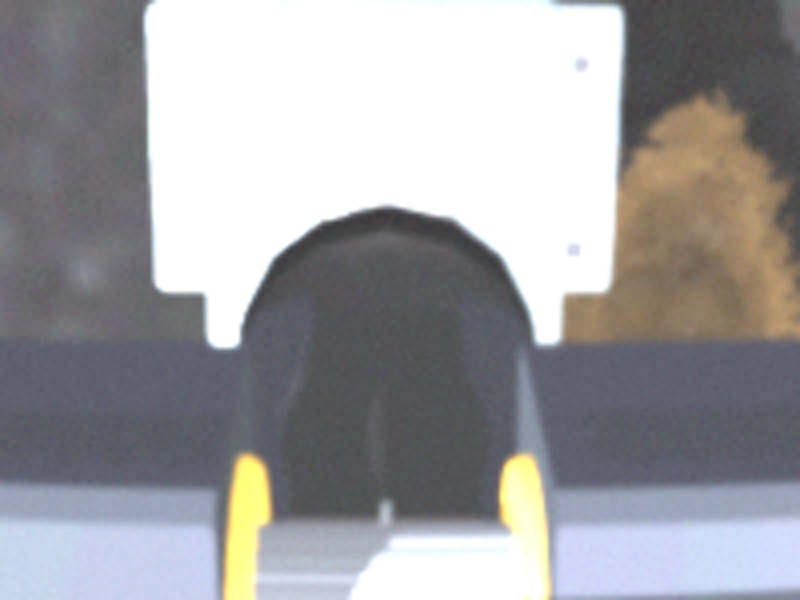

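View pics/s5.png

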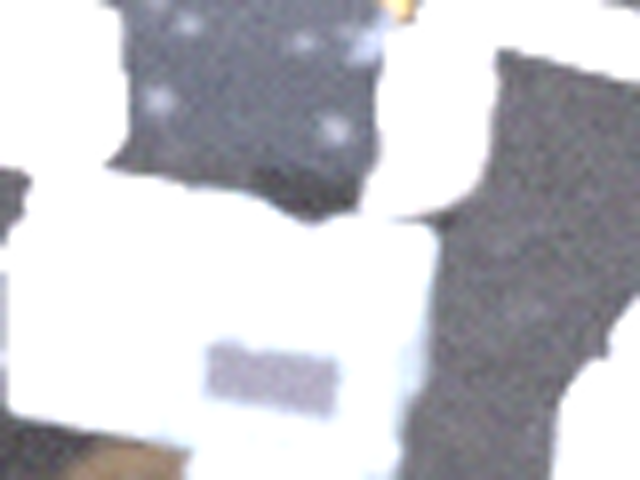

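Run:
```python
from h import *
s=snapshot('scene')
for v in range(232,252): print(v,[ (lambda p: None if p is None else tuple(p.round(3)))(w(s,u,v)) for u in (344,349,354)])
save('s6',cv2.convertScaleAbs(s['img'][210:270,310:390],alpha=1.5,beta=10),8)
```

```text
232 [(np.float64(0.598), np.float64(-0.094), np.float64(0.187)), (np.float64(0.608), np.float64(-0.096), np.float64(0.19)), (np.float64(0.618), np.float64(-0.097), np.float64(0.192))]
233 [(np.float64(0.597), np.float64(-0.089), np.float64(0.18)), (np.float64(0.608), np.float64(-0.095), np.float64(0.187)), (np.float64(0.618), np.float64(-0.096), np.float64(0.189))]
234 [(np.float64(0.597), np.float64(-0.089), np.float64(0.178)), (np.float64(0.607), np.float64(-0.09), np.float64(0.18)), (np.float64(0.618), np.float64(-0.095), np.float64(0.186))]
235 [(np.float64(0.597), np.float64(-0.088), np.float64(0.175)), (np.float64(0.607), np.float64(-0.089), np.float64(0.177)), (np.float64(0.617), np.float64(-0.089), np.float64(0.179))]
236 [(np.float64(0.597), np.float64(-0.088), np.float64(0.173)), (np.float64(0.608), np.float64(-0.089), np.float64(0.174)), (np.float64(0.618), np.float64(-0.089), np.float64(0.176))]
237 [(np.float64(0.598), np.float64(-0.088), np.float64(0.17)), (np.float64(0.608), np.float64(-0.089), np.float64(0.172)), (np.float64(0.618), np.float64(-0.09), np.float64(0.174
[... 1865 characters left out ...]
loat64(-0.003), np.float64(0.07)), (np.float64(0.6), np.float64(-0.017), np.float64(0.083)), (np.float64(0.608), np.float64(0.016), np.float64(0.057))]
249 [(np.float64(0.587), np.float64(0.0), np.float64(0.064)), (np.float64(0.599), np.float64(-0.007), np.float64(0.072)), (np.float64(0.608), np.float64(0.013), np.float64(0.057))]
250 [(np.float64(0.587), np.float64(-0.002), np.float64(0.063)), (np.float64(0.599), np.float64(-0.006), np.float64(0.068)), (np.float64(0.609), np.float64(0.009), np.float64(0.057))]
251 [(np.float64(0.587), np.float64(-0.005), np.float64(0.062)), (np.float64(0.599), np.float64(-0.006), np.float64(0.065)), (np.float64(0.609), np.float64(0.006), np.float64(0.056))]
```

View pics/s6.png

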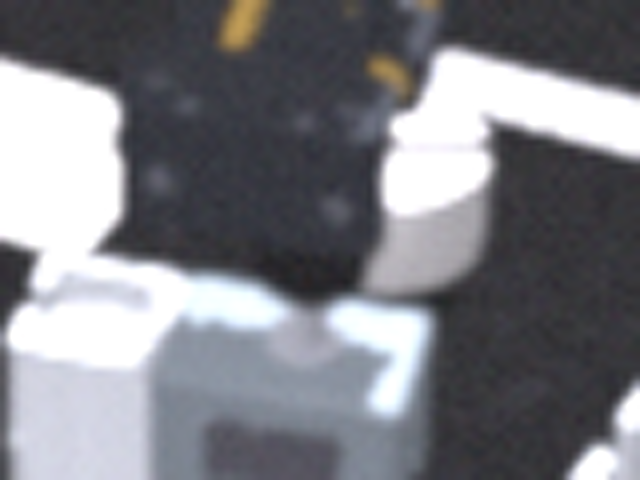

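>>> carry_out --pt "0.001 0.0 -0.003" --pt "0.001 0.0 -0.004" --pt "0.001 0.0 -0.004" --roll '[0, 0, 0]'

```text
clock: 6.78
tool_pos: [0.5965, -0.0022, 0.0874]
eef_rot: [0.999, -0.034, -0.001, 0.0]
contact_force: [-0.2, -0.3, 2.8]
opening: 0.009
```

>>> carry_out --pt "0.0 0.0 -0.003" --pt "0.0 0.0 -0.004" --pt "0.0 0.0 -0.004" --roll '[0, 0, 0]'

```text
clock: 7.03
tool_pos: [0.5966, -0.0022, 0.0834]
eef_rot: [0.999, -0.034, -0.001, 0.0]
contact_force: [-1.5, -0.2, 3.0]
opening: 0.006
```

Contact with the knob registers at tool z≈0.089, so the true fingertips sit about 5 mm above the reported tool z, not 19 mm below it. I'll keep pressing, watching the force.

>>> carry_out --pt "0.0 0.0 -0.003" --pt "0.0 0.0 -0.006" --pt "0.0 0.0 -0.009" --pt "0.0 0.0 -0.011" --pt "0.0 0.0 -0.011" --roll '[0, 0, 0, 0, 0]'

```text
clock: 7.45
tool_pos: [0.5965, -0.0022, 0.0722]
eef_rot: [0.999, -0.034, -0.001, 0.0]
contact_force: [-0.5, 0.2, 4.3]
opening: 0.009
```

>>> carry_out --pt "0.0 0.0 -0.002" --pt "0.0 0.0 -0.003" --pt "0.0 0.0 -0.004" --pt "0.0 0.0 -0.004" --roll '[0, 0, 0, 0]'

```text
clock: 7.78
tool_pos: [0.5966, -0.0022, 0.0684]
eef_rot: [0.999, -0.033, -0.001, 0.0]
contact_force: [-1.2, -0.4, 5.0]
opening: 0.004
```

>>> carry_out --pt "0.0 0.0 -0.001" --pt "0.0 0.0 -0.002" --pt "0.0 0.0 -0.002" --roll '[0, 0, 0]'

```text
clock: 8.03
tool_pos: [0.5966, -0.0022, 0.0672]
eef_rot: [0.999, -0.034, -0.001, 0.0]
contact_force: [-2.0, 0.2, 9.7]
opening: 0.006
```

>>> carry_out --pt "0.0 0.0 -0.001" --pt "0.0 0.0 -0.002" --pt "0.0 0.0 -0.002" --roll '[0, 0, 0]'

```text
clock: 8.28
tool_pos: [0.5967, -0.0022, 0.0671]
eef_rot: [0.999, -0.034, -0.0, 0.0]
contact_force: [-4.0, -0.2, 18.0]
opening: 0.007
```

Hard stop reached: z stays at 0.0671 while the force rises to 18 N. I'll retract upward slowly at first, then well clear.

Run:
```python
from h import *
print(status.get_state()['tool_pos'],status.get_state()['contact_force'])
s=snapshot('top'); save('t7',s['img'][200:320,230:400],4)
```

```text
[ 0.5966839  -0.00223092  0.06708842] [-4.03396956 -0.24049976 18.03908932]
```

>>> carry_out --pt "0.0 0.0 0.005" --pt "0.0 0.0 0.012" --pt "0.0 0.0 0.02" --pt "0.0 0.0 0.03" --pt "0.0 0.0 0.05" --pt "0.0 0.0 0.08" --pt "0.0 0.0 0.11" --pt "0.0 0.0 0.12" --roll '[0, 0, 0, 0, 0, 0, 0, 0]'

```text
clock: 9.0
tool_pos: [0.5989, -0.0023, 0.1914]
eef_rot: [0.999, -0.034, 0.003, -0.0]
contact_force: [0.2, -0.7, 0.9]
opening: 0.008
```

Run:
```python
from h import *
s=snapshot('top'); save('t8',s['img'][190:320,230:400],4)
s=snapshot('scene'); save('s8',s['img'][200:320,260:420],4)
for r in cut_out(s,'disc0')[:5]: print(r['confidence'],r['pixel'],w(s,*r['pixel']).round(3),r['region'].sum())
s=snapshot('wrist'); save('w8',s['img'])
for r in cut_out(s,'disc0')[:5]: print('wr',r['confidence'],r['pixel'],fw(s,*r['pixel']),r['region'].sum())
print(status.get_state()['tool_pos'])
```

```text
0.58 [303.0, 261.1] [0.488 0.001 0.01 ] 132
wr 0.44 [314.9, 289.2] [ 0.6062 -0.002   0.2079] 47
[ 0.59551611 -0.00214899  0.18566556]
```

View pics/s8.png

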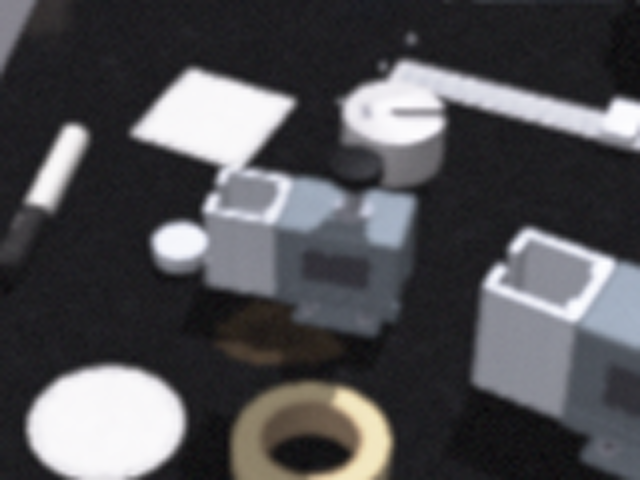

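View pics/t8.png

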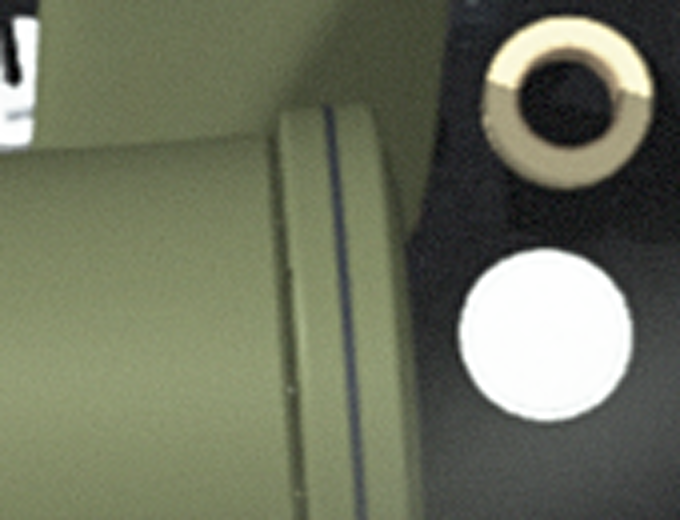

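View pics/w8.png

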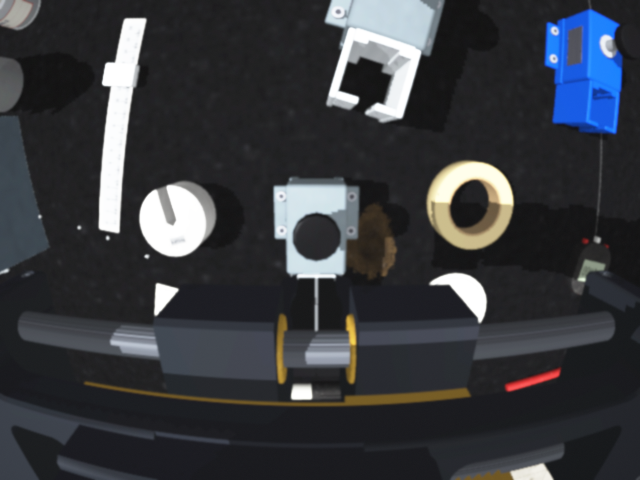

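The disc is out (scene ≈(305,261)) and the plunger is back up. Next I'll measure the disc and move the hand to its left side.

```bash
cat >> h.py <<'E'
def disc(s):
    T=np.array(s['world_from_camera']); Z=s['range_z']; vv,uu=np.mgrid[0:480,0:640]
    P=np.stack([(uu-s['cx'])/s['fx']*Z,(vv-s['cy'])/s['fy']*Z,Z],-1)@T[:3,:3].T+T[:3,3]
    return P
E
python3 - <<'E'
from h import *
s=snapshot('scene'); P=disc(s)
m=(abs(P[...,0]-.488)<.025)&(abs(P[...,1]-.0)<.03)&(P[...,2]>.0085)&(P[...,2]<.018)&(P[...,0]<.511)
q=P[m]; c=cv2.minEnclosingCircle(q[:,:2].astype(np.float32)*1000); print(m.sum(),c,q.mean(0),np.percentile(q[:,2],[10,50,90]))
m2=(s['img'].min(2)>185)&(abs(P[...,0]-.488)<.03)&(abs(P[...,1]-.0)<.035)&(P[...,0]<.512)&(P[...,2]<.02)
vs,us=np.nonzero(m2); 
q=np.array([w(s,u,v,.012) for u,v in zip(us,vs)]); print(len(q),cv2.minEnclosingCircle(q[:,:2].astype(np.float32)*1000),q.mean(0))
print([ (r['confidence'],r['pixel'],w(s,*r['pixel'],0).round(4)) for r in tip_of(s,'disc0')])
E
```

```text
83 ((490.4646911621094, 3.733734369277954), 17.47351837158203) [0.49056203 0.00304222 0.01064124] [0.00883281 0.01073511 0.01231124]
87 ((492.0019836425781, 2.8461503982543945), 15.504213333129883) [0.49189637 0.00238645 0.012     ]
[(0.42, [305.5, 262.6], array([0.4927, 0.0072, 0.    ]))]
```

>>> carry_out --pt "-0.03 0.015 0.0" --pt "-0.06 0.03 0.0" --pt "-0.09 0.045 0.0" --pt "-0.105 0.054 0.0" --pt "-0.105 0.054 -0.03" --pt "-0.105 0.054 -0.06" --pt "-0.105 0.054 -0.09" --pt "-0.105 0.054 -0.12" --roll '[0, 0, 0, 0, 0, 0, 0, 0]'

```text
clock: 10.02
tool_pos: [0.49, 0.0519, 0.0635]
eef_rot: [0.999, -0.033, -0.003, 0.0]
contact_force: [0.7, -0.4, 0.1]
opening: 0.006
```

Run:
```python
from h import *
s=snapshot('scene'); save('s9',cv2.convertScaleAbs(s['img'][180:320,230:390],alpha=1.5,beta=15),4)
s=snapshot('wrist'); save('w9',cv2.convertScaleAbs(s['img'],alpha=1.5,beta=15))
print(status.get_state()['tool_pos'],status.get_state()['eef_rot'],status.get_state()['contact_force'])
```

```text
[0.48691535 0.05151005 0.06111889] [ 0.99942091 -0.03327582 -0.00700115  0.00124702] [-0.3941607  -0.39562278  0.67761853]
```

View pics/s9.png

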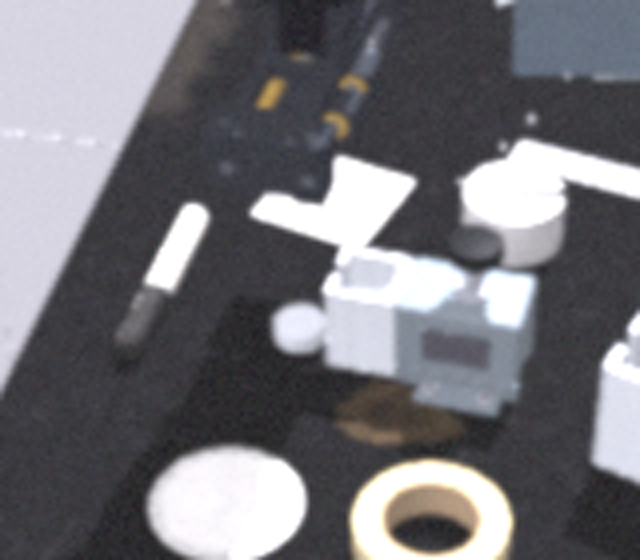

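View pics/w9.png

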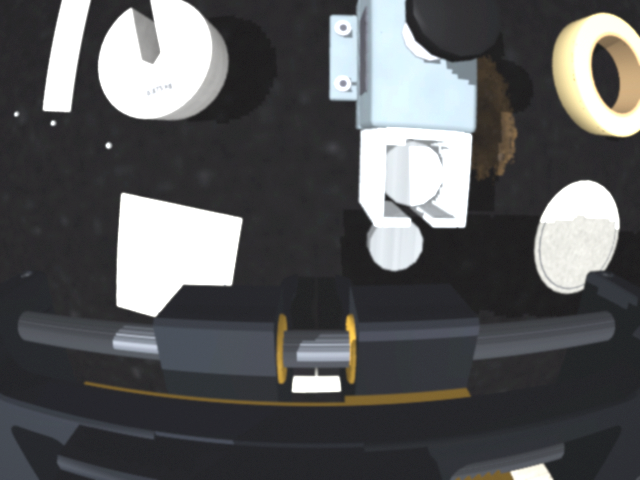

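>>> carry_out --pt "0.003 0.0 -0.02" --pt "0.003 0.0 -0.04" --pt "0.003 0.0 -0.05" --pt "0.003 0.0 -0.05" --pt "0.003 0.0 -0.05" --roll '[0, 0, 0, 0, 0]'

```text
clock: 10.53
tool_pos: [0.49, 0.0514, 0.0118]
eef_rot: [0.999, -0.033, -0.007, 0.001]
contact_force: [-0.4, -0.7, 0.5]
opening: 0.003
```

>>> carry_out --pt "0.0 0.0 -0.005" --pt "0.0 0.0 -0.009" --pt "0.0 0.0 -0.009" --pt "0.0 0.0 -0.009" --roll '[0, 0, 0, 0]'

```text
clock: 10.87
tool_pos: [0.4901, 0.0514, 0.0031]
eef_rot: [0.999, -0.033, -0.007, 0.001]
contact_force: [0.9, -0.2, 0.2]
opening: 0.004
```

Run:
```python
from h import *
s=snapshot('wrist'); save('w10',cv2.convertScaleAbs(s['img'][180:400,200:520],alpha=2.5,beta=15),2.4)
p=status.get_state()['tool_pos'];print(p,status.get_state()['eef_rot'],status.get_state()['contact_force'])
for v in range(230,330,5): print(v,[fw(s,u,v).tolist() for u in (300,318,335)])
r=[x for x in cut_out(s,'disc0')]
for x in r: print(x['confidence'],x['pixel'],fw(s,*x['pixel']))
s=snapshot('scene'); save('s10',cv2.convertScaleAbs(s['img'][180:320,230:390],alpha=1.5,beta=15),4)
```

```text
[0.49013398 0.05141382 0.00308415] [ 0.99941872 -0.03337528 -0.00683191  0.00127711] [ 0.63008504 -1.07207639  0.08932716]
230 [[0.5179, 0.0568, 0.0008], [0.5175, 0.0491, 0.0012], [0.5168, 0.0418, 0.0005]]
235 [[0.5153, 0.0571, -0.0006], [0.515, 0.0492, 0.0003], [0.5143, 0.0419, -0.0006]]
240 [[0.5134, 0.0572, 0.0008], [0.5126, 0.0494, -0.0001], [0.5119, 0.042, -0.0008]]
245 [[0.5111, 0.0573, 0.0007], [0.5103, 0.0495, -0.0003], [0.5101, 0.0421, 0.0006]]
250 [[0.5089, 0.0575, 0.0008], [0.5079, 0.0497, -0.0006], [0.5078, 0.0423, 0.0006]]
255 [[0.5066, 0.0577, 0.0007], [0.5059, 0.0498, 0.0003], [0.5053, 0.0424, 0.0001]]
260 [[0.5042, 0.0579, 0.0006], [0.5032, 0.05, -0.0009], [0.5025, 0.0424, -0.0012]]
265 [[0.5018, 0.0581, 0.0004], [0.5007, 0.0502, -0.0012], [0.5005, 0.0426, -0.0004]]
270 [[0.4989, 0.0584, -0.001], [0.4989, 0.0503, 0.0005], [0.4982, 0.0427, 0.0001]]
275 [[0.4969, 0.0585, 0.0], [0.4964, 0.0504, 0.0001], [0.5009, 0.0432, 0.0128]]
280 [[0.5, 0.0578, 0.0135], [0.4995, 0.0504, 0.0135], [0.5004, 0.0435, 0.017]]
285 [[0.4998, 0.0576, 0.0184], [0.4997, 0.0504, 0.0191], [0.4992, 0.0437, 0.0193]]
290 [[0.5001, 0.0574, 0.0241], [0.4991, 0.0505, 0.0228], [0.4993, 0.0439, 0.0243]]
295 [[0.5001, 0.0572, 0.0287], [0.5, 0.0505, 0.0294], [0.499, 0.0441, 0.0281]]
300 [[0.4999, 0.0571, 0.0325], [0.4986, 0.0506, 0.0309], [0.4989, 0.0443, 0.0323]]
305 [[0.5002, 0.0569, 0.0374], [0.4967, 0.0507, 0.0312], [0.4994, 0.0446, 0.0375]]
310 [[0.5004, 0.0567, 0.0416], [0.5579, 0.0478, 0.1553], [0.4999, 0.0448, 0.0423]]
315 [[0.5002, 0.0566, 0.045], [0.4923, 0.051, 0.0308], [0.4992, 0.045, 0.0447]]
320 [[0.5007, 0.0564, 0.0494], [0.4901, 0.0511, 0.0307], [0.4991, 0.0451, 0.0479]]
325 [[0.5004, 0.0563, 0.0521], [0.5003, 0.0507, 0.0527], [0.4997, 0.0453, 0.0524]]
0.7 [451.8, 199.1] [0.5346 0.0028 0.0366]
```

View pics/w10.png

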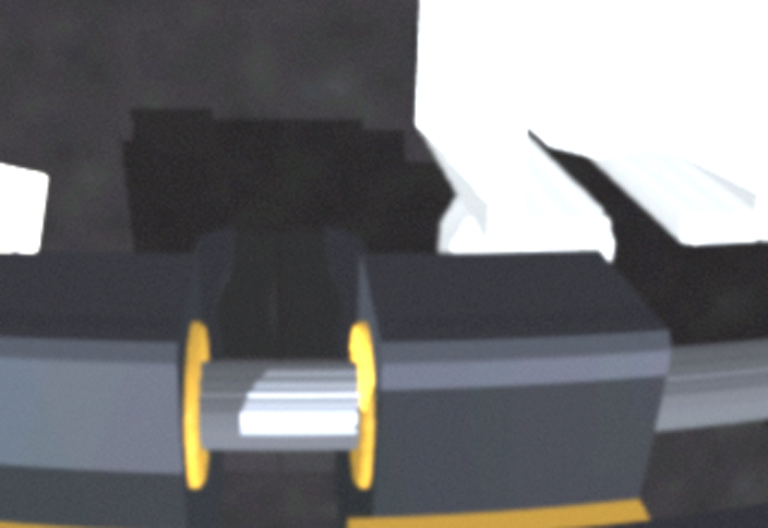

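View pics/s10.png

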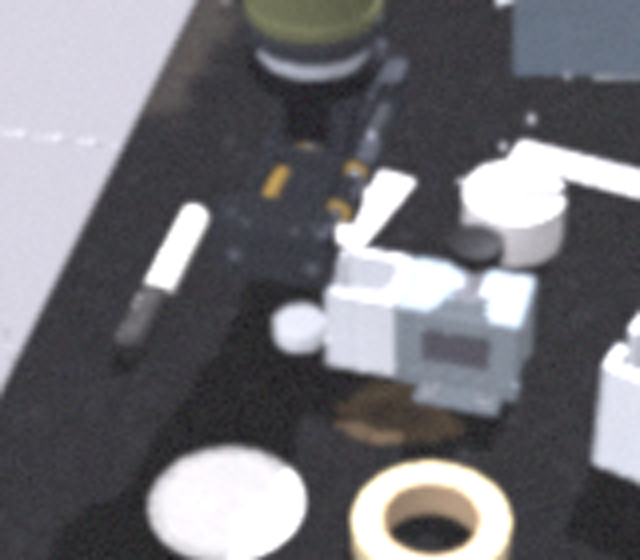

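>>> carry_out --pt "0.0 0.0 -0.003" --pt "0.0 0.0 -0.004" --pt "0.0 0.0 -0.004" --pt "0.0 0.0 -0.004" --roll '[0, 0, 0, 0]'

```text
clock: 11.35
tool_pos: [0.49, 0.0514, -0.0011]
eef_rot: [0.999, -0.033, -0.007, 0.001]
contact_force: [0.6, 0.6, 0.3]
opening: 0.006
```

>>> carry_out --pt "-0.0003 -0.005 0.0" --pt "-0.0008 -0.012 0.0" --pt "-0.0013 -0.019 0.0" --pt "-0.0018 -0.026 0.0" --pt "-0.0022 -0.033 0.0" --pt "-0.0027 -0.04 0.0" --pt "-0.0031 -0.047 0.0" --pt "-0.0033 -0.05 0.0" --roll '[0, 0, 0, 0, 0, 0, 0, 0]'

```text
clock: 12.02
tool_pos: [0.4865, -0.0004, -0.0011]
eef_rot: [0.999, -0.034, -0.007, 0.002]
contact_force: [-0.3, -0.2, -0.2]
opening: 0.008
```

Run:
```python
from h import *
s=snapshot('wrist'); save('w11',cv2.convertScaleAbs(s['img'][150:400,240:560],alpha=1.5,beta=15),2.4)
s=snapshot('scene'); save('s11',cv2.convertScaleAbs(s['img'][200:340,230:390],alpha=1.5,beta=15),4)
print(status.get_state()['tool_pos'],status.get_state()['contact_force'])
```

```text
[ 4.86637444e-01  3.62407498e-04 -1.08367904e-03] [-0.23931549 -0.13051896  0.25024267]
```

View pics/w11.png

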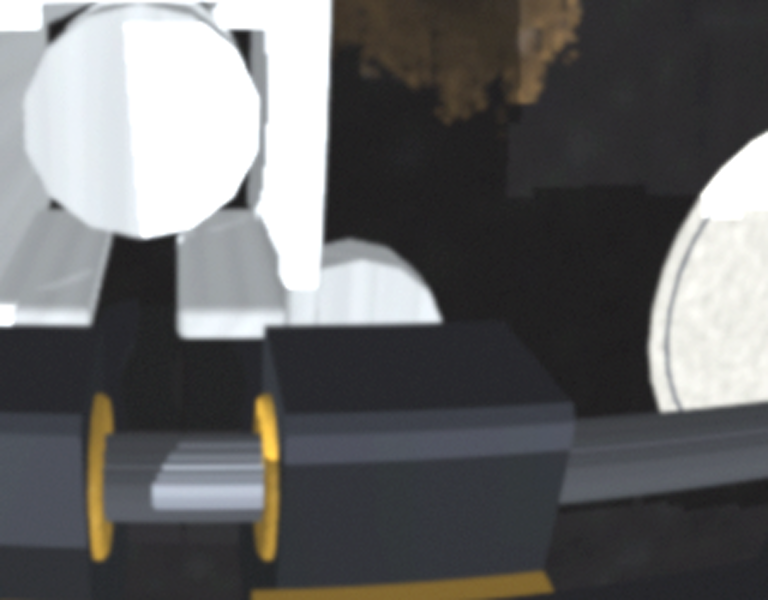

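View pics/s11.png

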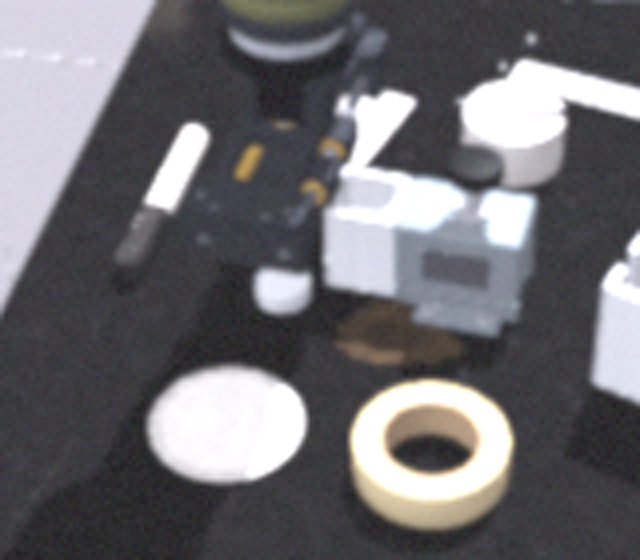

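>>> carry_out --pt "-0.0004 -0.006 0.0" --pt "-0.0009 -0.013 0.0" --pt "-0.0013 -0.02 0.0" --pt "-0.0018 -0.027 0.0" --pt "-0.0023 -0.034 0.0" --pt "-0.0027 -0.041 0.0" --pt "-0.0032 -0.048 0.0" --pt "-0.0033 -0.05 0.0" --roll '[0, 0, 0, 0, 0, 0, 0, 0]'

```text
clock: 12.78
tool_pos: [0.4831, -0.0515, -0.0011]
eef_rot: [0.999, -0.035, -0.007, 0.002]
contact_force: [-0.3, -0.9, 0.2]
opening: 0.003
```

Run:
```python
from h import *
s=snapshot('scene'); save('s12',cv2.convertScaleAbs(s['img'][200:340,230:390],alpha=1.2,beta=5),4)
P=disc(s); p=status.get_state()['tool_pos']; print(p,status.get_state()['contact_force'])
m=(abs(P[...,0]-.486)<.04)&(P[...,1]<p[1])&(P[...,1]>p[1]-.09)&(P[...,2]>.007)&(P[...,2]<.02)&(s['img'].min(2)>90)
vs,us=np.nonzero(m); q=np.array([w(s,u,v,.012) for u,v in zip(us,vs)]); print(len(q),q.min(0),q.max(0),us.mean(),vs.mean())
s=snapshot('wrist'); save('w12',cv2.convertScaleAbs(s['img'][150:400,240:560],alpha=1.5,beta=15),2.4)
```

```text
[ 0.48315632 -0.05127266 -0.00106469] [0.05675291 0.32530225 1.2960307 ]
77 [ 0.46983903 -0.10246815  0.012     ] [ 0.50038446 -0.07951761  0.012     ] 292.8831168831169 286.5064935064935
```

View pics/s12.png

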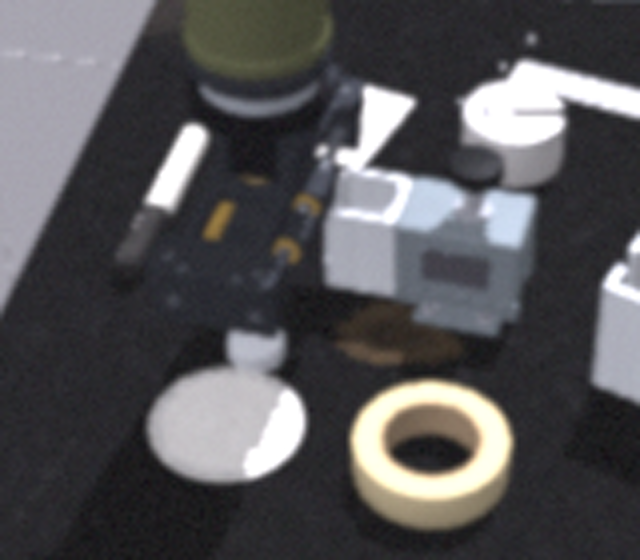

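View pics/w12.png

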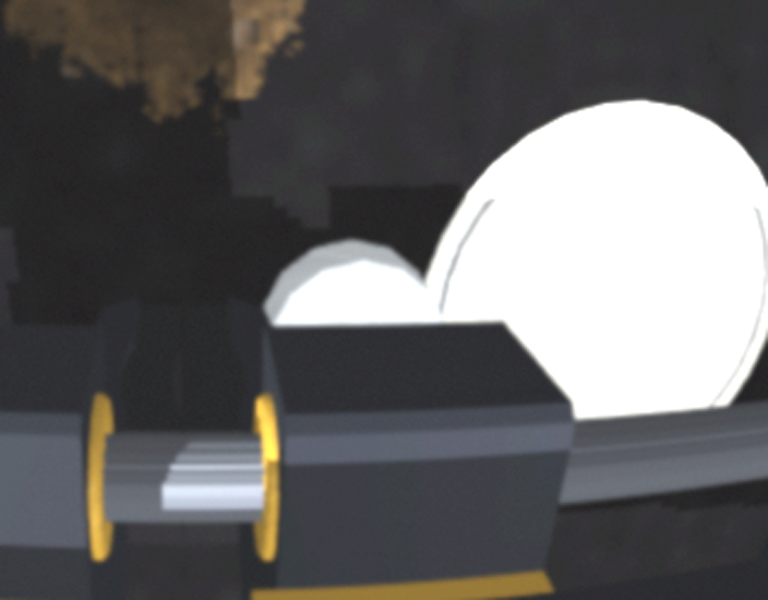

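>>> carry_out --pt "-0.0004 -0.006 0.0" --pt "-0.0009 -0.013 0.0" --pt "-0.0013 -0.02 0.0" --pt "-0.0018 -0.027 0.0" --pt "-0.0023 -0.034 0.0" --pt "-0.0027 -0.041 0.0" --pt "-0.0031 -0.047 0.0" --pt "-0.0034 -0.051 0.0" --roll '[0, 0, 0, 0, 0, 0, 0, 0]'

```text
clock: 13.55
tool_pos: [0.4798, -0.1026, -0.001]
eef_rot: [0.999, -0.035, -0.007, 0.002]
contact_force: [-0.5, 0.1, 0.2]
opening: 0.004
```

Run:
```python
from h import *
s=snapshot('scene'); save('s13',s['img'][220:340,230:390],4)
s=snapshot('wrist'); save('w13',s['img'][150:400,240:560],2.4)
print(status.get_state()['tool_pos'],status.get_state()['contact_force'])
```

```text
[ 0.47970549 -0.10254493 -0.00105299] [ 0.46686141  0.22213792 -1.27436635]
```

View pics/s13.png

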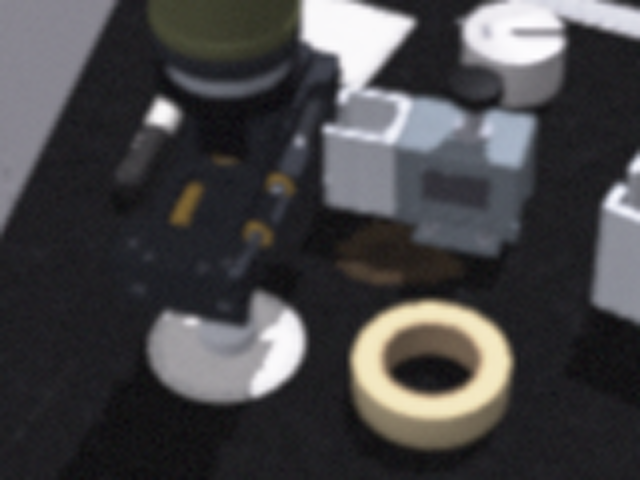

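View pics/w13.png

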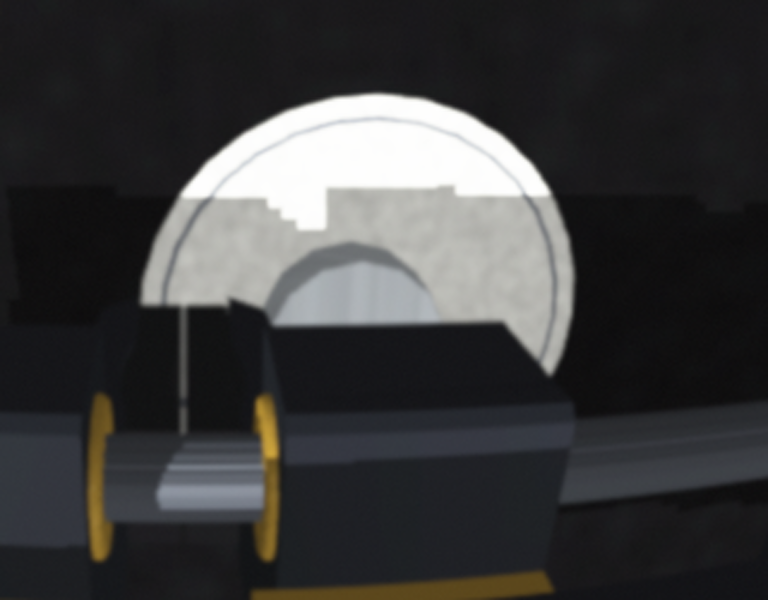

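The disc is near the middle of the round label. I'll back straight off, then lift away.

>>> carry_out --pt "0.0 0.01 0.0" --pt "0.0 0.02 0.0" --pt "0.0 0.02 0.03" --pt "0.0 0.02 0.07" --pt "0.0 0.02 0.11" --pt "0.0 0.02 0.15" --pt "0.0 0.02 0.19" --pt "0.0 0.02 0.2" --roll '[0, 0, 0, 0, 0, 0, 0, 0]'

```text
clock: 14.32
tool_pos: [0.4824, -0.0806, 0.2042]
eef_rot: [0.999, -0.034, -0.003, 0.002]
contact_force: [0.9, -0.7, -0.4]
opening: 0.01
```

>>> carry_out --pt "-0.02 -0.035 0.0" --pt "-0.04 -0.07 0.0" --pt "-0.06 -0.105 0.0" --pt "-0.08 -0.14 0.0" --pt "-0.1 -0.175 0.0" --pt "-0.12 -0.21 0.0" --pt "-0.14 -0.245 0.0" --pt "-0.16 -0.28 0.0" --roll '[0, 0, 0, 0, 0, 0, 0, 0]'

```text
clock: 14.98
tool_pos: [0.3223, -0.3603, 0.2042]
eef_rot: [0.999, -0.033, -0.002, 0.001]
contact_force: [0.5, 0.0, -0.1]
opening: 0.005
```

Run:
```python
from h import *
for n in ('top','scene'):
    s=snapshot(n); save(n+'14',s['img'][190:340,200:440] if n=='top' else s['img'][200:350,230:430],3)
    P=disc(s)
    m=(np.hypot(P[...,0]-.4815,P[...,1]+.1375)<.05)&(P[...,2]>.008)&(P[...,2]<.02)
    q=P[m]; print(n,m.sum(),cv2.minEnclosingCircle(q[:,:2].astype(np.float32)*1000),q.mean(0).round(4))
    for q in ('round_label','disc0','tape','weight','marker','plunger_top'): print(q,[(round(r['confidence'],2),w(s,*r['pixel']).round(3)) for r in cut_out(s,q)[:3]])
    m=(np.hypot(P[...,0]-.597,P[...,1]+.148)<.07)&(P[...,2]>.015)&(P[...,2]<.035);q=P[m];print('tape',cv2.minEnclosingCircle(q[:,:2].astype(np.float32)*1000))
    m=(np.hypot(P[...,0]-.603,P[...,1]-.126)<.05)&(P[...,2]>.025)&(P[...,2]<.045);q=P[m];print('weight',cv2.minEnclosingCircle(q[:,:2].astype(np.float32)*1000))
    m=(np.hypot(P[...,0]-.596,P[...,1])<.03)&(P[...,2]>.07)&(P[...,2]<.11);q=P[m];print('knobz',np.median(q[:,2]))
print(status.get_state()['tool_pos'],status.get_state()['clock'],status.get_state()['contact_force'])
```

```text
top 196 ((477.85174560546875, -131.74549865722656), 18.601455688476562) [ 0.4809 -0.1327  0.0124]
round_label [(0.9, array([ 0.474, -0.151,  0.001]))]
disc0 [(0.79, array([ 0.475, -0.13 ,  0.013])), (0.57, array([0.533, 0.005, 0.035])), (0.48, array([ 0.578, -0.001,  0.058]))]
tape [(0.89, array([ 0.571, -0.147,  0.021]))]
weight [(0.93, array([0.594, 0.119, 0.037]))]
marker [(0.63, array([0.402, 0.032, 0.015]))]
plunger_top [(0.95, array([ 0.782, -0.087,  0.124])), (0.79, array([ 0.75 , -0.283,  0.097])), (0.72, array([0.593, 0.006, 0.095]))]
tape ((596.2154541015625, -148.46505737304688), 41.382877349853516)
weight ((603.2092895507812, 126.07683563232422), 32.51731872558594)
knobz 0.09574846765722667
scene 123 ((482.036376953125, -134.63026428222656), 17.259933471679688) [ 0.4811 -0.1359  0.0104]
round_label [(0.96, array([ 0.489, -0.153, -0.   ])), (0.51, array([ 0.597, -0.127, -0.001]))]
disc0 [(0.54, array([ 0.479, -0.133,  0.011]))]
tape [(0.68, array([ 0.6  , -0.175,  0.023]))]
weight [(0.91, array([0.601, 0.11 , 0.034]))]
marker [(0.86, array([0.4  , 0.024, 0.015])), (0.52, array([ 0.482, -0.133,  0.009]))]
plunger_top [(0.8, array([ 0.778, -0.096,  0.121])), (0.76, array([ 0.754, -0.301,  0.096])), (0.73, array([ 0.595, -0.012,  0.095]))]
tape ((596.53564453125, -149.87533569335938), 43.03558349609375)
weight ((602.259033203125, 123.81892395019531), 35.720455169677734)
knobz 0.09357358761739754
[ 0.32273487 -0.36024073  0.20423595] 15.6833 [-0.00194214 -0.84336805  0.30526448]
```

View pics/top14.png

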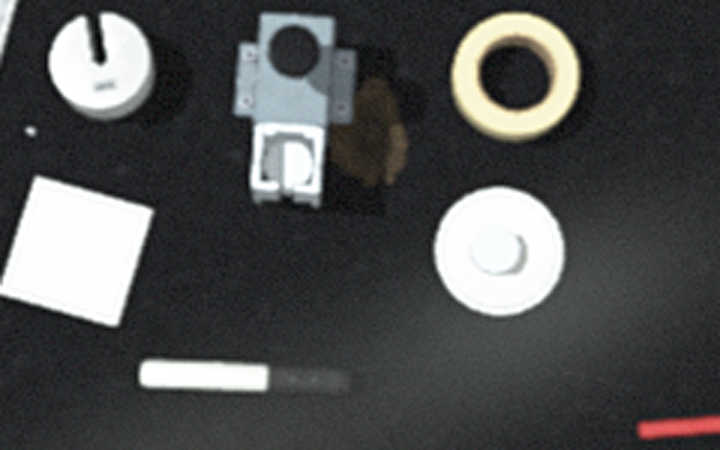

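View pics/scene14.png

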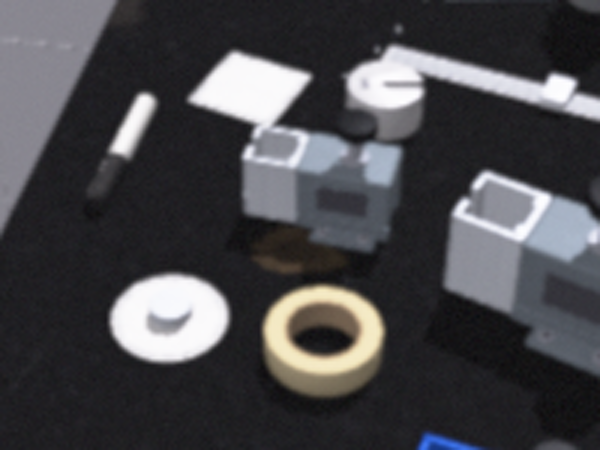

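The top view shows the disc (crop 498,250) wholly inside the round label (centre 500,250). The bystanders are where they were, the plunger is up, and the hand is clear. Handing in.

```bash
python3 -c "
from plant import finish_job; print(finish_job())"
```

```text
the job is handed in; nothing more can be done
None
```

The job is done and handed in: one disc came out of the small grey feeder and now lies wholly on the round label. I pressed the plunger once to its hard stop (about 18 N) and let it rise. Then I pushed the disc about 14 cm across the worktop with the closed fingertips and took the hand away. The robot's clock stood at about 15.7 s.

**Last checks:**
- **Disc:** its centre measured (0.481, -0.133) from the top camera and (0.481, -0.136) from the scene camera. The label's centre is about (0.4815, -0.1375), so the disc is within 5 mm of it and up to 26 mm was allowed.
- **Feeder:** the plunger knob is back at about 0.095 m. Discs are still visible in the magazine, though I did not count all three.
- **Bystanders:** the tape and the weight are within about 1 mm of their first positions in the top view. The marker looks unmoved in both views and measured within a few mm.

**Disagreement found:** the fingertips touched the knob about 24 mm lower in reported tool height than the text's 19 mm tip offset implies. I went by contact force and camera depth instead of that figure.

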